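# Hold the dip probe in the covered vessel

### The arm

A 7-joint arm with a two-finger parallel gripper is mounted at the origin on the work surface. World frame = base frame: x ahead of the robot, y to its left, z up, the work surface at z = 0. Lengths are in m, angles in rad, forces in N, time in s.
With the tool pointing down it reaches from about 0.375 to 0.925 m from the base axis. Payload 3.1 kg.
Tool frame: the origin (TCP) lies at the very end of the fingers, on their centre line; the grasp point (between the pads) lies 19 mm behind it; z points along the fingers, y is the line along which they close (so a half turn about z gives the same grasp; the last joint's range is limited). The gripper opens to 85 mm and grips with 20 to 120 N. Pads are 22 mm wide; open, the fingers measure 114 mm over their backs; the gripper's body (76 mm by 85 mm) begins 54 mm behind the grasp point. The pads swing forward as they close: fully open they stand 13 mm farther back than shut.
Start: joints at [1.075, 0.383, 0.044, 1.598, -0.018, 1.161, -0.05], TCP at [0.252, -0.599, 0.231] pointing down, gripper open.
Joint ranges: [-2.61, 2.61], [-0.41, 2.15], [-1.48, 1.57], [0, 2.5], [-1.57, 4.71], [0.05, 1.97], [-2.85, 2.85]. Speed limits (rad/s): [2.79, 2.79, 3.14, 3.14, 3.14, 3.14, 3.14].

### API

Orientations are given as [roll, pitch, yaw] about the fixed x, y, z axes, in that order (R = Rz(yaw) Ry(pitch) Rx(roll)).
In Python, from station import env gives the robot as it stands. The module is installed in compiled form; this text tells all that it offers.
- The arm moves only by the tool carry_out, never from a script. Its argument "plan" is a list of rows, each a list of 3 entries, a list of its own where there are three numbers: the opening, from -1 (shut) to 1 (fully open), so that 0 is half open, then the shift along the world's x, y, z in mm, then the turn, a rotation vector about the world's x, y, z in rad. A call has 1 to 12 rows; each row is the pose to reach, as a shift and turn from the pose commanded when the call began; what a row does not reach only later rows make up. A row lasts 1/8 s, in which the tool goes at most 62.5 mm and 10.7 degrees, less where a joint would pass 70% of its speed; a pose out of reach is approached as far as the arm can. A call with a gripper value outside its range is refused whole. The fingers move at their own pace and stop on an object; "newtons" is the grip in N (left out, the last holds). Time passes only in rows, so rows that repeat a pose let the fingers close. It gives the time, the measured TCP pose, the force, the opening and the grip force at its end, in the units of the state.
- env.state(): the state, without advancing time (a new reading comes with each control period).
- env.capture(name): name is "scene" or "top"; returns a dict with "pixels" (400x640x3 uint8, blue, green, red), "fovy" (degrees; the focal length in pixels is half the picture's height over the tangent of half this angle, whatever the lens; pixels are square), "cx", "cy" (the principal point, pixels), "world_to_cam" (4x4, takes a point from world to camera coordinates). Camera axes: x right, y up, looking along -z (the intrinsics and any distortion apply to the point x, -y, -z); pixel columns grow to the right and rows downward; lengths in m; the calibration is good to about 2 mm. A picture is of the moment at which its call begins. There is no depth.
- env.hand_in(): hands the job in; it is judged then, once.
The state is a dict: "clock": time; "q": joint angles; "qvel": joint speeds; "joint_torque": joint torques, N m; "ee_pos": TCP position; "orientation": TCP orientation; "force": force on the tool from outside, world axes, zero at the start; "ft_torque": the same for the moment, N m; "gripper_width": finger opening in m; "grip_force": force on a finger pad.
Only numpy, scipy, OpenCV 4.12 (cv2) and the standard library are available. Lean on these libraries where they do the work, as an engineer would, in place of code of your own. Each camera call takes 0.05 s, during which the arm holds its last target. There are 200 camera calls.

### The job

Lift the dip probe up and out of the forked hook it hangs in, then thread it point down through the upper guide bush and on through the bush in the lid of the glass vessel below. Finish still holding it by its head, upright in both bushes, with its collar about 20 mm above the upper bush: do not let it down onto the bush and do not let go. Leave the jar, the bottle and the tube rack where they stand.

Things in the scene. Friction and masses are not known exactly. Their poses are not given: they have to be found in the camera images.
- probe: Dip probe, about 0.12 kg, hanging upright in the fork. A round steel rod 10 mm in diameter and 125 mm long points down (its last 10 mm taper to a 4 mm tip); above it a round grey collar 32 mm in diameter, 6 mm thick; above that a grey square head 26 x 26 mm, 44 mm tall, to grip. Origin: centre of the collar's underside, on the rod's axis; z up along the rod, x and y square to the head's faces.
- probe_grip (a point): Centre of the probe's square head, half-way up it, 28 mm above the collar's underside on the rod's axis (the head reaches 22 mm above and below this point). Same axes as the probe. The head may be gripped across either pair of faces.
- probe_tip (a point): Lower end of the probe's rod, 125 mm below the collar's underside.
- fork: Stand with a forked hook, fixed to the bench: white base, white square upright and a flat steel fork. Origin on the bench, straight under the hanging probe. The fork is open towards its own -x; its x axis points to the upright, which stands 66 to 84 mm behind the probe's axis and is no higher than the fork.
- fork_seat (a point): Where the probe hangs: top of the fork's prongs, 165 mm above the bench, on the slot's middle line. The slot is 14 mm wide and ends 8 mm behind this point; the collar rests on the prongs. The prongs end 28 mm in front (-x) of this point, each with a lip 10 mm high on its last 6 mm: the collar must rise more than 10 mm before the probe can be drawn out to -x (or it can be lifted straight up by its whole length).
- vessel: Vessel station, fixed to the bench: grey base plate, a clear glass vessel 76 mm in diameter with a black lid, and a steel post (its axis 65 mm from the bush axis, towards its own +y) with an arm that carries the upper bush over the vessel. Origin on the bench, on the common upright axis of both bushes. Nothing stands higher than 151 mm. The vessel's inner floor is 16 mm above the bench.
- upper_bush (a point): Centre of the upper bush's top face, 151 mm above the bench. Steel ring 32 mm across and 16 mm long; through bore 14.5 mm in diameter, upright, no chamfer.
- lower_bush (a point): Centre of the top face of the bush in the vessel's lid, 90 mm above the bench, straight under the upper bush. 28 mm across; through bore 14.5 mm in diameter, 16 mm long, ending 74 mm above the bench inside the vessel.
- reagent: Bystander: small clear jar, 48 mm in diameter, 85 mm tall, loose. Origin at its underside's centre.
- spray: Bystander: white bottle, 44 mm in diameter, 130 mm tall, loose. Origin at its underside's centre.
- tuberack: Bystander: low white tube rack, 60 x 90 x 22 mm, loose. Origin at its underside's centre.
Things that resemble listed ones, but are neither listed nor needed, are in the scene too. Leave any brown look-alike of the fork alone.

How it is judged:
By the outcome, as a careful person would: the job done as asked, in the order asked, and still so for the second after the job is handed in, while the arm keeps its last pose, push and grip.
It also fails if it takes over 58 s, if anything falls off the work surface, if the arm or the gripper's body presses on something with over 40 N, if the wrist force passes 120 N, or if a joint passes its speed limit or range.

## Working session

There is one attempt and no reset: what is moved stays moved. The work goes in short steps, Python scripts to look and compute and a tool call to move; the robot and the scene stay as the last step left them, time stands still between calls to the robot, and variables do not carry over. Pictures are saved under pics/ and viewed, at most 10 in all, crops included, and the job is handed in when it is done.

Besides the shell and the picture viewer there is one more tool, called after "Call:" by a JSON object that holds its "api" and its "payload". carry_out: Moves the arm, as the interface text tells. Its arguments: {"type":"object","properties":{"plan":{"type":"array"},"newtons":{"type":"number"}},"required":["plan"]}

```bash
mkdir -p pics; cat > h.py <<'E'
import numpy as np, cv2
from station import env
def cap(n,save=None):
    c=env.capture(n)
    if save: cv2.imwrite('pics/'+save,c['pixels'])
    return c
def proj(c,P):
    P=np.atleast_2d(P); T=np.array(c['world_to_cam']); p=P@T[:3,:3].T+T[:3,3]
    f=200/np.tan(np.radians(c['fovy'])/2)
    return np.c_[c['cx']+f*p[:,0]/-p[:,2], c['cy']-f*p[:,1]/-p[:,2]]
def ray(c,uv):
    T=np.array(c['world_to_cam']); f=200/np.tan(np.radians(c['fovy'])/2)
    d=np.array([(uv[0]-c['cx'])/f,-(uv[1]-c['cy'])/f,-1])
    R=T[:3,:3]; return -R.T@T[:3,3], R.T@d
def atz(c,uv,z):
    o,d=ray(c,uv); return o+d*(z-o[2])/d[2]
E
python3 - <<'E'
from h import *
for n in('scene','top'):
    c=cap(n,n+'0.png'); print(n,{k:c[k] for k in c if k!='pixels'})
print(env.state())
E
```

```text
scene {'fovy': 56.68983388025582, 'cx': 317.50495032205913, 'cy': 202.7792387464962, 'world_to_cam': array([[-0.13600455,  0.99062024,  0.01320213,  0.13365596],
       [-0.71291888, -0.10711423,  0.69301747,  0.28059004],
       [ 0.68793127,  0.08484148,  0.7207999 , -1.31732861],
       [ 0.        ,  0.        ,  0.        ,  1.        ]])}
top {'fovy': 55.26410652665429, 'cx': 314.13773284719423, 'cy': 199.98738410553057, 'world_to_cam': array([[ 0.0195139 , -0.99972124, -0.01329128, -0.06816479],
       [ 0.99219913,  0.01772652,  0.12339633, -0.53885958],
       [-0.12312633, -0.01559554,  0.99226846, -0.89471438],
       [ 0.        ,  0.        ,  0.        ,  1.        ]])}
{'clock': 0.1, 'q': array([ 1.07523819,  0.38373811,  0.04382442,  1.59939207, -0.01789012,
        1.16119335, -0.04989248]), 'qvel': array([-0.00254561, -0.00346552,  0.00115439, -0.00313739,  0.0008121 ,
        0.00136702, -0.00023144]), 'joint_torque': array([ 2.74710372e-03, -4.34726858e+01,  1.02945451e+00, -2.50455129e+01,
        1.09416360e-02,  5.42556532e-03,  2.91731652e-06]), 'ee_pos': array([ 0.25145913, -0.59848151,  0.23003388]), 'orientation': array([-3.13925731e+00,  1.26116929e-04,  3.97861348e-01]), 'force': array([ 0.14530559, -0.79157253,  0.35576929]), 'ft_torque': array([-0.00951756,  0.05674134, -0.00551677]), 'grip_force': 0.0, 'gripper_width': 0.08508707531255129}
```

View pics/scene0.png

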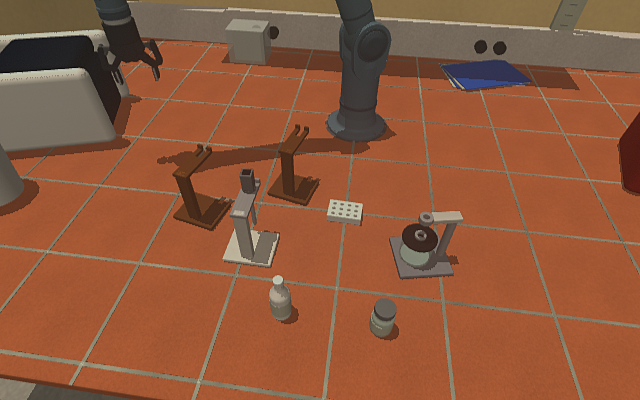

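View pics/top0.png

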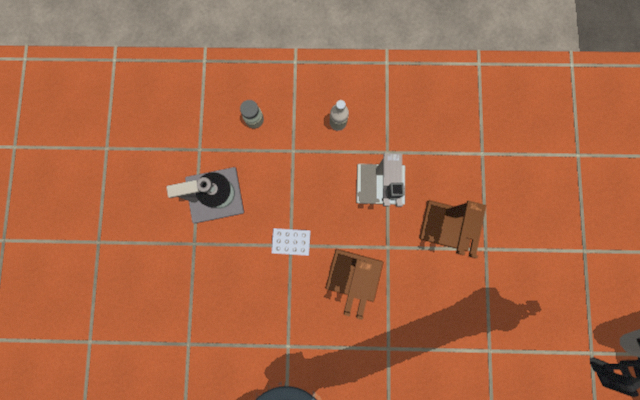

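The scene picture shows the white fork with the probe at about (247,180) and the vessel's upper bush at (426,218). In the top picture the probe head is at (397,190) and the bush at (205,184). Next I'll magnify both.

```bash
python3 - <<'E'
from h import *
t=cv2.imread('pics/top0.png');s=cv2.imread('pics/scene0.png')
f=lambda im,u,v:cv2.resize(im[v:v+60,u:u+80],(400,300),interpolation=cv2.INTER_CUBIC)
cv2.imwrite('pics/z0.png',np.vstack([np.hstack([f(t,350,150),f(t,165,155)]),np.hstack([f(s,210,160),f(s,390,200)])]))
E
```

```text
(no output)
```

View pics/z0.png

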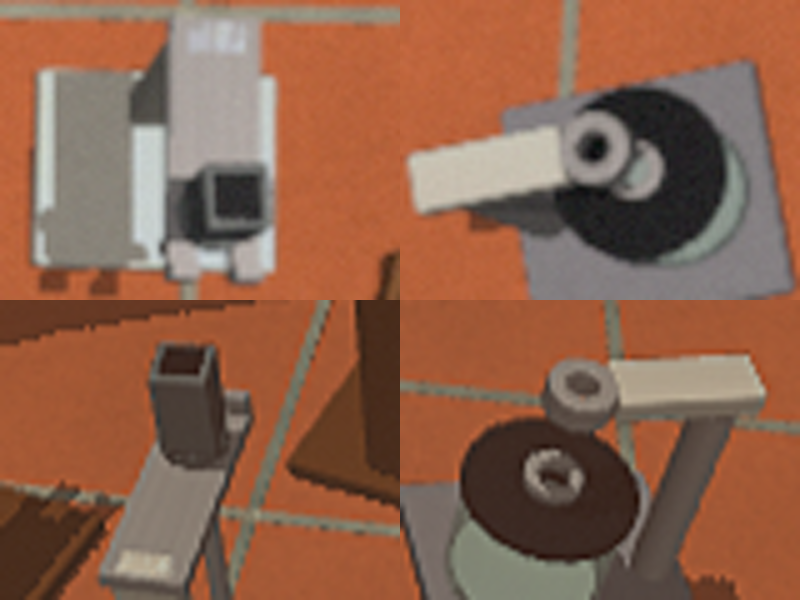

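The zoom shows, in full-picture pixels:

| Feature | Top | Scene |
|---|---|---|
| Head top centre | (397.6,189.2) | (246.6,171.6) |
| Upper bush | (203.8,184.0) | (426.0,216.0) |
| Lower bush | (211.8,188.2) | (420.4,234.6) |

```bash
python3 - <<'E'
from h import *
t=cap('top');s=cap('scene')
for n,a,b,z in(('head',(397.6,189.2),(246.6,171.6),.215),('ub',(203.8,184),(426,216),.151),('lb',(211.8,188.2),(420.4,234.6),.09)):
    A=[];B=[]
    for c,uv in((t,a),(s,b)):
        o,d=ray(c,uv);d/=np.linalg.norm(d);M=np.eye(3)-np.outer(d,d);A.append(M);B.append(M@o)
    print(n,atz(t,a,z).round(4),atz(s,b,z).round(4),'tri',np.linalg.solve(sum(A),sum(B)).round(4))
# fork direction: prong tips and upright, top cam
for uv in((381,202.2),(393.9,203),(398.6,202.8),(384,152.5),(401.4,152.5)):print(atz(t,uv,.165).round(4))
q=env.state();print(q['ee_pos'],q['orientation'])
E
```

```text
head [ 0.5415 -0.2232  0.215 ] [ 0.5401 -0.2199  0.215 ] tri [ 0.541  -0.2213  0.2159]
ub [0.5556 0.1764 0.151 ] [0.5541 0.179  0.151 ] tri [0.5554 0.1774 0.152 ]
lb [0.556  0.1764 0.09  ] [0.5569 0.1796 0.09  ] tri [0.5562 0.1783 0.0887]
[ 0.5215 -0.1989  0.165 ]
[ 0.5203 -0.2255  0.165 ]
[ 0.5209 -0.2352  0.165 ]
[ 0.6271 -0.2054  0.165 ]
[ 0.6277 -0.2419  0.165 ]
[ 0.25153799 -0.59872107  0.23035418] [-3.13988890e+00  1.04012036e-04  3.97805993e-01]
```

Call:
{"api": "carry_out", "payload": {"plan": [[1,[0,0,35],[0,0,0]],[1,[20,26,70],[0,0,-0.05]],[1,[60,78,85],[0,0,-0.15]],[1,[100,130,85],[0,0,-0.25]],[1,[140,182,85],[0,0,-0.35]],[1,[180,234,85],[0,0,-0.45]],[1,[220,286,85],[0,0,-0.458]],[1,[255,332,85],[0,0,-0.458]],[1,[280,364,80],[0,0,-0.458]],[1,[289.5,377,70],[0,0,-0.458]],[1,[289.5,377,70],[0,0,-0.458]],[1,[289.5,377,70],[0,0,-0.458]]], "newtons": 40}}

```text
clock: 1.7
ee_pos: [0.5398, -0.2251, 0.3011]
orientation: [3.14, 0.001, -0.064]
force: [0.2, -0.4, 0.3]
gripper_width: 0.0854
grip_force: 0.0
```

```bash
python3 - <<'E'
from h import *
t=cap('top');s=cap('scene');q=env.state();print(q['ee_pos'],q['orientation'],q['force'],q['clock'])
f=lambda im,u,v:cv2.resize(im[v:v+60,u:u+80],(400,300),interpolation=cv2.INTER_CUBIC)
cv2.imwrite('pics/z1.png',np.hstack([f(t['pixels'],350,150),f(s['pixels'],210,140)]))
E
```

```text
[ 0.54009426 -0.22520182  0.30157092] [ 3.14038167e+00  1.63699289e-05 -6.49228458e-02] [-0.27801086 -0.14528117  0.17040284] 1.8
```

View pics/z1.png

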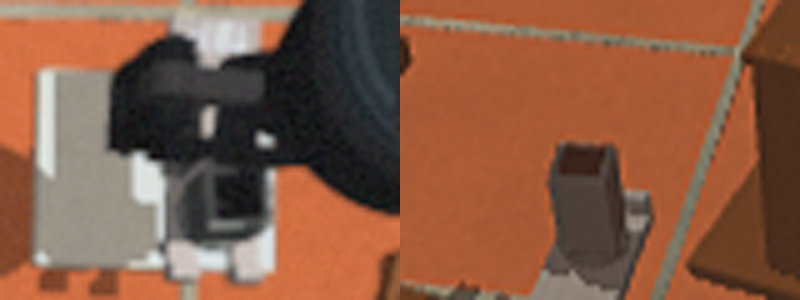

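The gripper stands behind and above the head, with the head clear between the fingers. I'll correct y by about +3.5 mm, descend and grip.

Call:
{"api": "carry_out", "payload": {"plan": [[1,[1,3.5,-20],[0,0,0]],[1,[1,3.5,-50],[0,0,0]],[1,[1,3.5,-80],[0,0,0]],[1,[1,3.5,-105],[0,0,0]],[1,[1,3.5,-120],[0,0,0]],[1,[1,3.5,-123],[0,0,0]],[1,[1,3.5,-123],[0,0,0]],[1,[1,3.5,-123],[0,0,0]]]}}

```text
clock: 2.8
ee_pos: [0.5433, -0.2191, 0.1797]
orientation: [3.141, -0.002, -0.06]
force: [0.2, 0.2, 0.5]
gripper_width: 0.0854
grip_force: 0.0
```

Call:
{"api": "carry_out", "payload": {"plan": [[0.2,[0,0,0],[0,0,0]],[-0.2,[0,0,0],[0,0,0]],[-1,[0,0,0],[0,0,0]],[-1,[0,0,0],[0,0,0]],[-1,[0,0,0],[0,0,0]],[-1,[0,0,0],[0,0,0]],[-1,[0,0,0],[0,0,0]],[-1,[0,0,0],[0,0,0]]], "newtons": 40}}

```text
clock: 3.8
ee_pos: [0.5423, -0.2193, 0.1785]
orientation: [3.141, -0.0, -0.061]
force: [-2.5, -2.1, 2.7]
gripper_width: 0.0255
grip_force: 41.1
```

Call:
{"api": "carry_out", "payload": {"plan": [[-1,[0,0,5],[0,0,0]],[-1,[0,0,15],[0,0,0]],[-1,[0,0,35],[0,0,0]],[-1,[0,0,60],[0,0,0]],[-1,[0,0,85],[0,0,0]],[-1,[0,0,110],[0,0,0]],[-1,[0,0,130],[0,0,0]],[-1,[0,0,145],[0,0,0]],[-1,[0,0,150],[0,0,0]],[-1,[0,0,150],[0,0,0]]]}}

```text
clock: 5.05
ee_pos: [0.5423, -0.2182, 0.3281]
orientation: [-3.141, 0.0, -0.06]
force: [-0.0, -0.2, -2.1]
gripper_width: 0.0254
grip_force: 40.7
```

Call:
{"api": "carry_out", "payload": {"plan": [[-1,[0,10,0],[0,0,0]],[-1,[2,40,0],[0,0,0]],[-1,[4,85,0],[0,0,0]],[-1,[6,130,0],[0,0,0]],[-1,[8,175,0],[0,0,0]],[-1,[9,220,0],[0,0,0]],[-1,[11,265,0],[0,0,0]],[-1,[12,310,0],[0,0,0]],[-1,[13,345,0],[0,0,0]],[-1,[14,375,0],[0,0,0]],[-1,[14,392,0],[0,0,0]],[-1,[14,397,0],[0,0,0]]]}}

```text
clock: 6.55
ee_pos: [0.5556, 0.1795, 0.3277]
orientation: [3.141, 0.001, -0.058]
force: [-0.0, 0.2, -1.6]
gripper_width: 0.0256
grip_force: 40.7
```

Call:
{"api": "carry_out", "payload": {"plan": [[-1,[0,0,-10],[0,0,0]],[-1,[0,0,-20],[0,0,0]],[-1,[0,0,-20],[0,0,0]],[-1,[0,0,-20],[0,0,0]]]}}

```text
clock: 7.05
ee_pos: [0.5565, 0.1775, 0.3081]
orientation: [3.141, 0.0, -0.061]
force: [1.0, 0.5, -1.1]
gripper_width: 0.0255
grip_force: 40.7
```

```bash
python3 - <<'E'
from h import *
t=cap('top','top2.png');s=cap('scene','scene2.png');q=env.state();print(q['ee_pos'],q['orientation'],q['force'],q['clock'])
f=lambda im,u,v:cv2.resize(im[v:v+100,u:u+67],(402,600),interpolation=cv2.INTER_CUBIC)
cv2.imwrite('pics/z2.png',np.hstack([f(t['pixels'],165,130),f(s['pixels'],395,150)])[:,:800])
E
```

```text
[0.55661469 0.17806087 0.30867507] [-3.14132317e+00 -7.09479160e-04 -6.07139430e-02] [ 0.1615084  -0.29625413 -2.3748154 ] 7.15
```

View pics/z2.png

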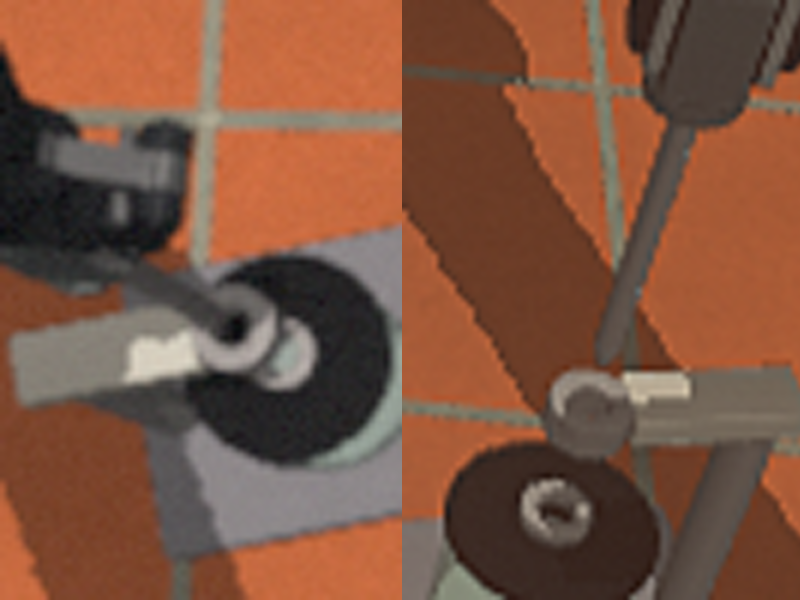

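The rod tip shows at about scene (428.1,209.9). In scene the rod line runs through the bush centre at (426.2,216.2). In top the line seems to pass about 1 px beside the centre at (203.9,184.6). I'll zoom in on top with an overlay.

```bash
cat > ov.py <<'E'
from h import *
def ov(c,u0,v0,w,h,k,bush,axis,z0,z1):
    im=cv2.resize(c['pixels'][v0:v0+h,u0:u0+w],(w*k,h*k),interpolation=cv2.INTER_CUBIC)
    m=lambda P:(((proj(c,P)-[u0,v0]+.5)*k-.5)*16).round().astype(np.int32)
    raw=im.copy();a=np.linspace(0,2*np.pi,60)
    for r in(.016,.00725):cv2.polylines(im,[m(np.c_[bush[0]+r*np.cos(a),bush[1]+r*np.sin(a),0*a+.151])],True,(0,255,255),1,cv2.LINE_AA,4)
    # rod silhouette, perpendicular to the view
    o,_=ray(c,(0,0));d=np.array(axis)-o[:2];n=np.array([-d[1],d[0]])/np.linalg.norm(d)
    for s in(-.005,0,.005):
        p=np.array(axis)+s*n
        cv2.polylines(im,[m(np.array([[*p,z0],[*p,z1]]))],False,(0,255,0),1,cv2.LINE_AA,4)
    return np.hstack([raw,im])
E
python3 - <<'E'
from ov import *
t=cap('top');s=cap('scene')
A=ov(t,180,165,33,25,12,(.5556,.1764),(.5556,.1764),.18,.28)
B=ov(s,410,178,33,25,12,(.5541,.179),(.5541,.179),.17,.28)
cv2.imwrite('pics/z3.png',np.vstack([A,B]))
E
```

```text
(no output)
```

View pics/z3.png

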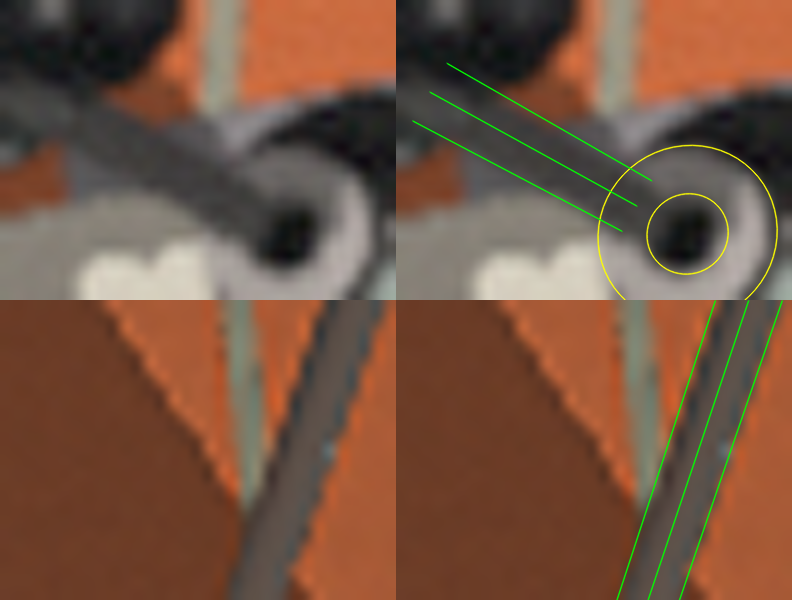

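In top the rod lies about 1 px up and right of the bush-axis overlay, and in scene about 0.8 px right. That makes the probe roughly +2.5 mm in x and +1 mm in y off the axis. I'll correct, go down to just above the bush and look again.

Call:
{"api": "carry_out", "payload": {"plan": [[-1,[-2.5,-1,0],[0,0,0]],[-1,[-2.5,-1,-7],[0,0,0]],[-1,[-2.5,-1,-13],[0,0,0]],[-1,[-2.5,-1,-13],[0,0,0]],[-1,[-2.5,-1,-13],[0,0,0]]]}}

```text
clock: 7.88
ee_pos: [0.5538, 0.1773, 0.2951]
orientation: [-3.142, 0.0, -0.06]
force: [-0.0, 0.7, -1.8]
gripper_width: 0.0258
grip_force: 40.7
```

```bash
python3 - <<'E'
from ov import *
t=cap('top','top4.png');s=cap('scene','scene4.png');print(env.state()['ee_pos'])
A=ov(t,180,168,33,25,12,(.5553,.1764),(.5553,.1764),.166,.26)
B=ov(s,410,196,33,25,12,(.5541,.179),(.5541,.179),.157,.26)
cv2.imwrite('pics/z4.png',np.vstack([A,B]))
E
```

```text
[0.55397633 0.17734473 0.29545111]
```

View pics/z4.png

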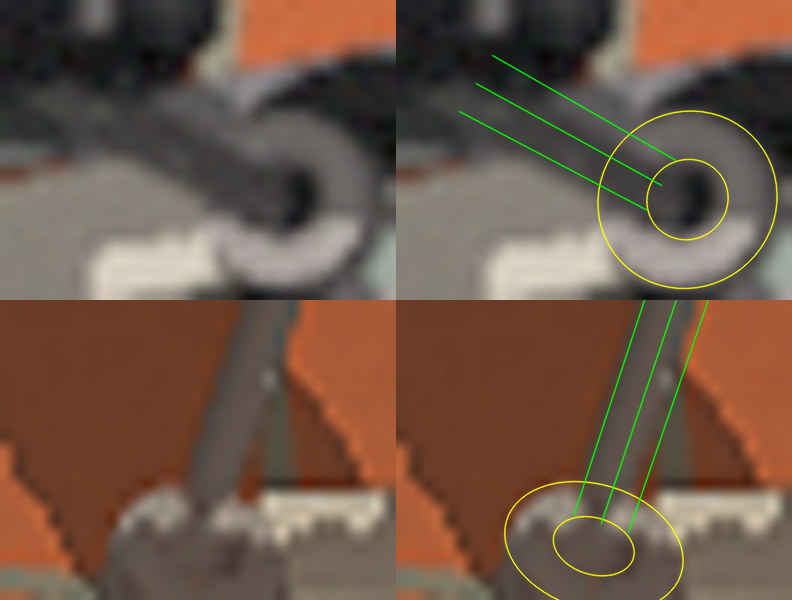

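The rod now matches the overlay to about 0.3 px in top and 0.5 px in scene (scene rod line meets the bush at about (427,213)). I'll go into the upper bush and watch the force.

Call:
{"api": "carry_out", "payload": {"plan": [[-1,[0,0,-4],[0,0,0]],[-1,[0,0,-8],[0,0,0]],[-1,[0,0,-12],[0,0,0]],[-1,[0,0,-16],[0,0,0]],[-1,[0,0,-20],[0,0,0]],[-1,[0,0,-24],[0,0,0]],[-1,[0,0,-24],[0,0,0]]]}}

```text
clock: 8.85
ee_pos: [0.5542, 0.1774, 0.271]
orientation: [-3.141, -0.001, -0.06]
force: [1.9, 1.5, -2.8]
gripper_width: 0.0256
grip_force: 40.6
```

Call:
{"api": "carry_out", "payload": {"plan": [[-1,[0.6,0.5,-5],[0,0,0]],[-1,[0.6,0.5,-12],[0,0,0]],[-1,[0.6,0.5,-19],[0,0,0]],[-1,[0.6,0.5,-26],[0,0,0]],[-1,[0.6,0.5,-32],[0,0,0]],[-1,[0.6,0.5,-32],[0,0,0]]]}}

```text
clock: 9.6
ee_pos: [0.5543, 0.1776, 0.2385]
orientation: [3.141, 0.0, -0.06]
force: [1.3, 0.2, -2.4]
gripper_width: 0.0256
grip_force: 40.6
```

```bash
python3 - <<'E'
from ov import *
F=[]
for i in range(4):
    t=cap('top');F.append(env.state()['force'])
s=cap('scene');print(np.mean(F,0),np.std(F,0),env.state()['ee_pos'])
A=ov(t,175,150,33,25,12,(.5553,.1764),(.5553,.1764),.151,.22)
B=ov(s,405,205,33,25,12,(.5541,.179),(.5541,.179),.1,.22)
cv2.imwrite('pics/z5.png',np.vstack([A[:0],B[:, :],ov(t,190,170,33,25,12,(.5553,.1764),(.5553,.1764),.151,.22)]))
E
```

```text
[ 1.89658155 -0.10694541 -2.65708384] [0.20326102 0.35907829 0.16881571] [0.55438008 0.17770332 0.23933303]
```

View pics/z5.png

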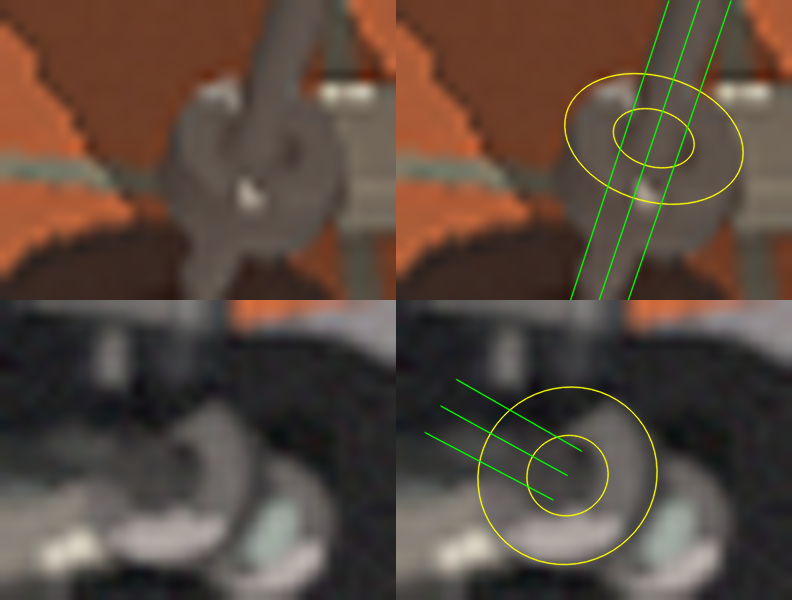

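The rod is through the upper bush and coming out below it in scene at about (422,227). A steady +1.9 N along x says it rubs the −x side, so I'll shift +x and check the force.

Call:
{"api": "carry_out", "payload": {"plan": [[-1,[1,0,0],[0,0,0]],[-1,[2,0,0],[0,0,0]],[-1,[2,0,0],[0,0,0]],[-1,[2,0,0],[0,0,0]]]}}

```text
clock: 10.35
ee_pos: [0.5562, 0.1778, 0.2392]
orientation: [3.141, 0.0, -0.06]
force: [-0.2, -0.4, -1.3]
gripper_width: 0.0257
grip_force: 40.7
```

```bash
cat > fm.py <<'E'
from h import *
F=[];M=[];P=[]
for i in range(4):
    cap('top');q=env.state();F.append(q['force']);M.append(q['ft_torque']);P.append(q['ee_pos'])
print(np.mean(F,0).round(2),np.mean(M,0).round(3),np.mean(P,0).round(4),q['orientation'].round(4),q['clock'])
E
python3 fm.py
```

```text
[ 0.3   0.32 -1.86] [ 0.009 -0.01  -0.   ] [0.5563 0.1778 0.2393] [ 3.1416e+00  1.0000e-04 -6.0100e-02] 10.55
```

Call:
{"api": "carry_out", "payload": {"plan": [[-1,[0.3,0.3,-5],[0,0,0]],[-1,[0.3,0.3,-10],[0,0,0]],[-1,[0.3,0.3,-15],[0,0,0]],[-1,[0.3,0.3,-20],[0,0,0]],[-1,[0.3,0.3,-25],[0,0,0]],[-1,[0.3,0.3,-25],[0,0,0]]]}}

```text
clock: 11.3
ee_pos: [0.5563, 0.1779, 0.2136]
orientation: [3.141, 0.001, -0.06]
force: [-0.2, 0.3, -1.1]
gripper_width: 0.0254
grip_force: 40.7
```

```bash
python3 fm.py
```

```text
[-0.29  0.33 -1.17] [0.028 0.005 0.013] [0.5568 0.1781 0.2143] [-3.1414e+00 -5.0000e-04 -6.0100e-02] 11.5
```

Call:
{"api": "carry_out", "payload": {"plan": [[-1,[0,0,-6],[0,0,0]],[-1,[0,0,-12],[0,0,0]],[-1,[0,0,-18],[0,0,0]],[-1,[0,0,-24],[0,0,0]],[-1,[0,0,-28],[0,0,0]],[-1,[0,0,-29.5],[0,0,0]],[-1,[0,0,-29.5],[0,0,0]],[-1,[0,0,-29.5],[0,0,0]]]}}

```text
clock: 12.5
ee_pos: [0.5569, 0.1782, 0.1851]
orientation: [-3.141, -0.001, -0.06]
force: [0.8, -0.1, -1.2]
gripper_width: 0.0256
grip_force: 40.7
```

```bash
python3 fm.py; python3 - <<'E'
from h import *
t=cap('top');s=cap('scene')
f=lambda im,u,v:cv2.resize(im[v:v+75,u:u+50],(400,600),interpolation=cv2.INTER_CUBIC)
cv2.imwrite('pics/z6.png',np.hstack([f(t['pixels'],180,150),f(s['pixels'],400,195)]))
print(proj(s,[[.5541,.179,.151],[.5541,.179,.171],[.5541,.179,.09]]))
E
```

```text
[ 0.15  0.26 -1.53] [-0.011 -0.012 -0.001] [0.5569 0.1781 0.185 ] [-3.1415e+00 -4.0000e-04 -6.0200e-02] 12.7
[[425.97749635 216.00269009]
 [428.06051878 209.79986569]
 [420.05756477 233.63106298]]
```

View pics/z6.png

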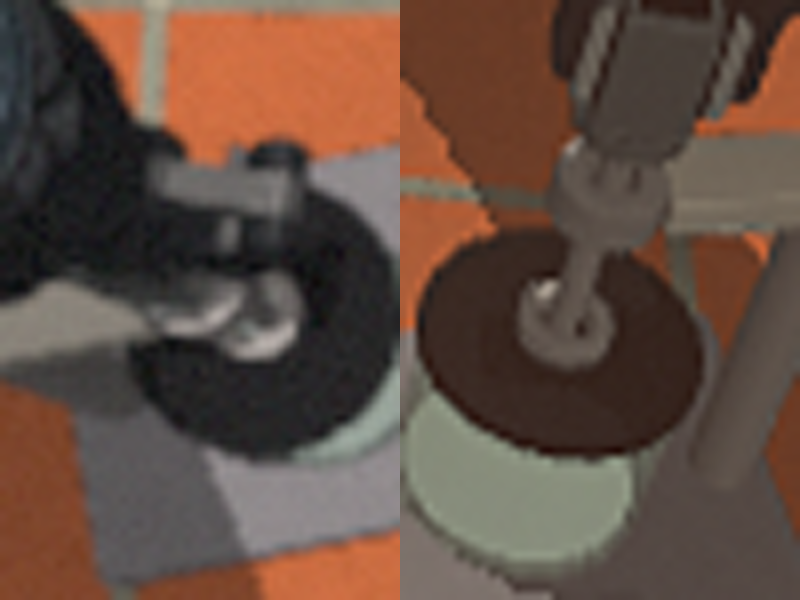

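The rod runs through the upper bush (scene about (426,216)) and into the lid bush (about (421,235)). The collar sits about 20 mm above the upper bush, and the side forces are near zero.

```bash
python3 -c "
from station import env
print(env.hand_in())"
```

```text
the job is handed in; nothing more can be done
None
```

The probe is threaded upright through both bushes and still held by its head, with its collar about 20 mm above the upper bush; I've handed the job in (no verdict was shown) at about 13 s on the robot's clock.

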